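# Load the tin warmer with nested half-moon tins

## Task

Load the warming base with both half-moon tins: first set the deep tin, upright, fully down inside the half-moon kerb of the base so that it keeps the spring plunger pressed, then nest the shallow tin upright and fully home in the mouth of the deep one. Turn each tin so that its outline matches what it goes into, and leave the mug, the small white tub and the honey jar where they stand.

Things in the scene. Friction and masses are not known exactly. Their poses are not given: they have to be found in the camera images.
- warmer_seat (a point): Fixed white warming base with dark plate, 104 (x) x 200 (y) x 16 mm, small knob at +y end. Point: middle of its half-moon seat, on the top face (16 mm above the table); z up, +x from the kerb's flat side to its curved side. Kerb 12 mm above the face, outside 58 x 132, inside 48 x 122 mm: 2 to 3 mm play round a tin's foot. A seated tin stands on this face, centred, axes parallel to the seat's.
- pin (a joint): Spring plunger in the middle of the seat, a steel pin of 12 mm diameter that stands 5 mm above the seat face at 0; the value grows as it is pressed down, 0.005 m when flush with the face. Flush takes about 1 N: the weight of a tin holds it down.
- deep_tin_centre (a point): Centre, half-way up (36 mm), of the loose deep half-moon steel tin: 56 (x, grip here) x 130 (y) x 72 mm, 0.3 to 0.5 kg; flat side at -x, curved at +x, z up. Straight upright band, 3 mm wall, mouth 50 x 124 mm at the top; the lowest 16 mm are a recessed foot tapering from 45 x 119 to 36 x 110 mm at the underside. Inner floor at 18 mm.
- shallow_tin_centre (a point): Centre, half-way up (23 mm), of the loose shallow half-moon tin: same outline, wall, foot and axes as the deep tin, but 46 mm high, 0.24 to 0.4 kg. Nested home, its foot is in the deep tin's mouth (2.5 mm play), its band rests on that rim, outlines flush, axes parallel; its underside is 56 mm above the deep tin's, and 30 mm of it show.
- mug: White spotted mug, 82 x 114 x 91 mm, a bystander; origin at the middle of its underside.
- small_tub: Small white square tub, 80 x 92 x 66 mm, a bystander; origin at the middle of its underside.
- honey_jar: Honey jar with yellow lid, 68 mm across, 112 mm high, a bystander; origin at the middle of its underside.
There are look-alikes about, which are no part of the job. Leave any purple or red look-alike of the part that bears shallow_tin_centre alone.

How it is judged (in metres and radians):
On the way, in this order (a step that is already met when the one before it is completed fails the run):
1. the deep tin stands fully down inside the kerb and keeps the plunger pressed (z of deep_tin_centre in the frame of warmer_seat between 0.033 and 0.039 m and horizontal distance between deep_tin_centre and warmer_seat below 0.007 m and angle between the x axis of deep_tin_centre and the x axis of warmer_seat, either way round below 0.12 rad and angle between deep_tin_centre's own z axis and vertical below 0.05 rad and value of joint pin above 0.004 m), for 0.2 s.
2. the shallow tin is nested home in the deep tin, which is still seated (all of step 1 and z of shallow_tin_centre in the frame of deep_tin_centre between 0.04 and 0.046 m and horizontal distance between shallow_tin_centre and deep_tin_centre below 0.007 m and angle between the x axis of shallow_tin_centre and the x axis of deep_tin_centre, either way round below 0.12 rad and angle between shallow_tin_centre's own z axis and vertical below 0.05 rad), for 0.2 s.
At the end, for the whole second after the job is handed in: Deep tin on the seat inside the kerb with the plunger pressed at least 4 mm, shallow tin nested home in the deep tin; each upright within 0.05 rad and within 7 mm sideways, 3 mm in height and 0.12 rad in yaw of its place; both released (all of step 2); the robot touches nothing.
It fails at once if the mug pushed more than 30 mm from its place or tipped over (distance of mug from where it was at the start of the episode above 0.03 m or angle between mug's own z axis and vertical above 0.4 rad).
It fails at once if the small tub pushed more than 30 mm from its place or tipped over (distance of small_tub from where it was at the start of the episode above 0.03 m or angle between small_tub's own z axis and vertical above 0.4 rad).
It fails at once if the honey jar pushed more than 30 mm from its place or tipped over (distance of honey_jar from where it was at the start of the episode above 0.03 m or angle between honey_jar's own z axis and vertical above 0.4 rad).
It also fails if it takes over 56 s, if anything falls off the work surface, if the arm or the gripper's body presses on something with over 40 N, if the wrist force passes 120 N, or if a joint passes its speed limit or range.

## Robot

A 6-joint arm with a two-finger parallel gripper is mounted at the origin on a cart in front of the work surface, level with it; the furniture and walls round the work are solid. World frame = base frame: x ahead of the robot, y to its left, z up, the work surface at z = 0. Lengths are in mm, angles in degrees, forces in N, time in s.
With the tool pointing down it reaches from about 350 to 850 mm from the base axis. Payload 8.1 kg.
Tool frame: the origin (TCP) lies midway between the tips of the shut fingers; the grasp point (between the pads) lies 19 mm behind it (r.grasp_offset is the distance from the TCP to the grasp point, in mm); z points along the fingers, x is the direction in which the jaws open and shut, and the axes are right-handed (so a half turn about z gives the same grasp; the last joint's range is limited). The gripper opens to 85 mm and grips with 20 to 120 N. Pads are 22 mm wide; open, the fingers measure 114 mm over their backs; the gripper's body (76 mm by 85 mm) begins 54 mm behind the grasp point. The pads swing forward as they close: fully open they stand 13 mm farther back than shut.
Start: joints at [67.758, 7.471, 85.268, -0, 87.261, -4.893], TCP at [178.895, 572.715, 231.292] pointing down, gripper open.
Joint ranges: [-169.43, 169.43], [-51.17, 129.36], [1.28, 143.12], [-76.62, 256.62], [0, 156.53], [-152.29, 152.29]. Speed limits (degrees/s): [136.94, 136.94, 159.86, 180, 180, 180].

## Interface

Orientations are given as [roll, pitch, yaw] about the fixed x, y, z axes, in that order (R = Rz(yaw) Ry(pitch) Rx(roll)).
In Python, from bench import r, optics, hand_in gives the robot as it stands.
- The arm moves only by the shell command python3 -m pendant 'ROWS' [FORCE]. ROWS is JSON, a list of rows, each a list of 5 numbers: the opening, from 0 (shut) to 1 (fully open), then the shift along the tool's x, y, z in mm, then the turn about the tool's z in degrees. A call has 1 to 10 rows; each row shifts and turns the commanded pose from where the row before left it, along the tool's axes as they then stand; what a row does not reach is not made up. A row lasts 1/10 s, in which the tool goes at most 50 mm and 8.59 degrees, less where a joint would pass 70% of its speed; a pose out of reach is approached as far as the arm can. A call with a gripper value outside its range is refused whole. The fingers move at their own pace and stop on an object; FORCE is the grip in N (left out, the last holds). Time passes only in rows, so rows that do not move let the fingers close. It gives the time, the measured TCP pose, the force and the opening at its end, in the units of the state.
- r.sense(): the state, without advancing time (a new reading comes with each control period).
- optics.snapshot(name): name is "side" or "top" or "wrist"; returns (picture, depth): 480x640x3 uint8, blue, green, red; 480x640 float32, mm along the optical axis (not along the pixel's ray), 0 where there is no reading.
- optics.camera_params(name): a dict with "camera_matrix" (3x3 intrinsics, pixels), "eye" and "orientation" of the camera in the world. Camera axes: x right, y down, z forward; pixel columns grow to the right and rows downward; lengths in mm; the calibration is good to about 2 mm. A picture is of the moment at which its call begins: read the wrist's pose just before it. camera_params takes no time and is no camera call; for the wrist camera it gives the pose at the moment of the call.
- hand_in(): hands the job in, once; it reports no verdict.
Trained networks look in the newest picture that a camera, given by its name, has taken for a name from the list of things; names that differ only in an ending like _2 or _b are one class to them, and where a whole thing is asked for, a point or a joint stands for the part that bears it (a point fixed in the world has none). Each returns a list of dicts, best first, with "score" (0 to 1); they miss things now and then, are a little off and sometimes report something else, mostly with a low value. They report only what shows in the picture. A call takes as long as a camera call. They do not tell look-alikes from the thing itself.
- optics.search_frame(camera, query): "at" ([x, y, z] in mm, in world coordinates, good to about 4 mm: the middle of the surface that is visible of it).
The state is a dict: "time": time; "joint_pos": joint angles; "qd": joint speeds; "joint_efforts": joint torques, N m; "tool_pos": TCP position; "tcp_rot": TCP orientation; "ft_force": force on the tool from outside, world axes, zero at the start; "wrist_torque": the same for the moment, N m; "finger_gap": finger opening in mm.
Only numpy, scipy, OpenCV 4.12 (cv2) and the standard library are available. Lean on these libraries where they do the work, as an engineer would, in place of code of your own. Each camera call takes 0.05 s, during which the arm holds its last target. There are 200 camera calls.

## Working session

There is one attempt and no reset: what is moved stays moved. The work goes in short steps, Python scripts to look and compute and a shell command to move; the robot and the scene stay as the last step left them, time stands still between calls to the robot, and variables do not carry over. Pictures are saved under pics/ and viewed, about 8 in all and at most 12, crops included, and the job is handed in when it is done.

```bash
ls; mkdir -p pics; python3 - <<'E'
from bench import r, optics
import cv2,numpy as np
s=r.sense();print(s)
for c in("top","side"):
    p,d=optics.snapshot(c);cv2.imwrite(f"pics/{c}0.png",p);np.save(f"{c}0.npy",d)
    print(c,optics.camera_params(c))
    for q in("warmer_seat","pin","deep_tin_centre","shallow_tin_centre","mug","small_tub","honey_jar"):
        try:
            for o in optics.search_frame(c,q)[:4]:print(q,o)
        except Exception as e:print(q,e)
E
```

```text
pics
{'time': 0.0, 'joint_pos': array([ 6.77566135e+01,  7.51688327e+00,  8.53297080e+01,  4.26829996e-04,
        8.72601043e+01, -4.89287069e+00]), 'qd': array([-0.09976586, -0.04116429, -0.0348886 , -0.02718898, -0.06807701,
       -0.09488334]), 'joint_efforts': array([-1.41952998e-03, -5.69399714e+01, -5.00551558e+01, -4.97617439e-04,
        1.50327216e-02, -3.68402183e-06]), 'tool_pos': array([178.69684003, 572.20020946, 230.22180304]), 'tcp_rot': array([-1.79990475e+02,  1.06270354e-01,  7.26494722e+01]), 'ft_force': array([0.14596012, 0.0604147 , 0.24714116]), 'wrist_torque': array([-0.00515683,  0.00839285, -0.00941203]), 'finger_gap': 85.64126543739768}
top {'camera_matrix': array([[585.48578904,   0.        , 324.01151852],
       [  0.        , 585.48578904, 241.84564781],
       [  0.        ,   0.        ,   1.        ]]), 'eye': array([ 406.55916332,   53.34151252, 1786.72945956]), 'orientation': array([-174.16668124,    0.53378482,  -88.78534073])}
warmer_seat {'at': [581.7, 16.8, 14.1], 'score': 0.88}
deep_tin_centre {'at': [554.3, -307.4, 21.3], 'score': 0.61}
shal
[... 499 characters left out ...]
 ,   1.        ]]), 'eye': array([  83.96193762, -943.62121356,  724.91913716]), 'orientation': array([-121.19142064,   -0.48213725,  -27.34873277])}
warmer_seat {'at': [579.5, -2.4, 14.6], 'score': 0.81}
deep_tin_centre {'at': [542.7, -304.5, 48.3], 'score': 0.77}
shallow_tin_centre {'at': [553.0, 470.1, 34.5], 'score': 0.87}
shallow_tin_centre {'at': [423.7, 146.3, 29.1], 'score': 0.67}
mug {'at': [716.8, -326.2, 40.2], 'score': 0.7}
mug {'at': [732.0, -172.3, 56.2], 'score': 0.69}
small_tub {'at': [580.5, -1.8, 12.1], 'score': 0.7}
small_tub {'at': [718.3, -324.8, 41.5], 'score': 0.6}
honey_jar {'at': [579.7, -3.3, 9.5], 'score': 0.68}
honey_jar {'at': [748.7, -35.8, 76.0], 'score': 0.61}
```

```bash
python3 - <<'E'
import cv2
p=cv2.imread("pics/top0.png");cv2.imwrite("pics/top0c.png",cv2.resize(p[100:340,130:530],None,fx=2,fy=2,interpolation=cv2.INTER_CUBIC))
E
```

```text
(no output)
```

View pics/top0c.png

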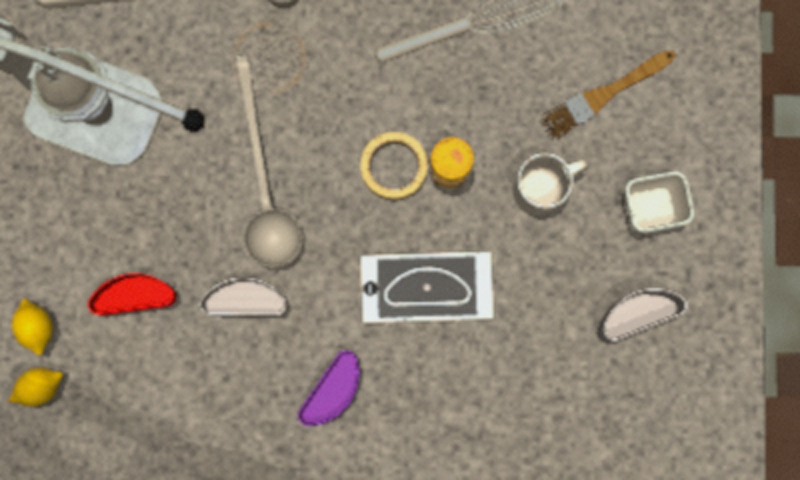

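View pics/side0.png

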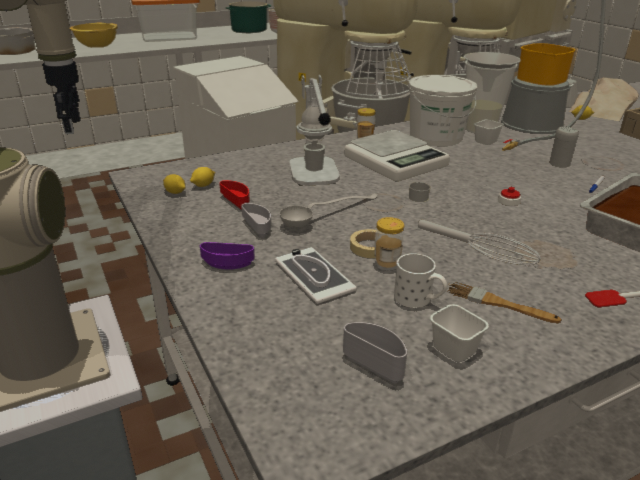

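The top crop shows these candidates for the shallow tin: red (132,295), grey (245,298) and purple (332,388). I choose the grey one. The only deep tin is at (643,315), and the seat is at (427,288) with its curved side up (+x). The side view agrees: the grey shallow tin is at (257,220) and the deep tin at (374,350). Next I'll measure them from depth.

```bash
cat > h.py <<'E'
import numpy as np,cv2
from scipy.spatial.transform import Rotation as R
from bench import r,optics
def cloud(d,cp):
    K=cp["camera_matrix"];v,u=np.mgrid[:480,:640]
    P=np.stack([(u-K[0,2])/K[0,0]*d,(v-K[1,2])/K[1,1]*d,d],-1)
    W=P@R.from_euler("xyz",cp["orientation"],degrees=True).as_matrix().T+cp["eye"]
    W[d<=0]=np.nan
    return W
def rect(W,xy,zlo,zhi,rad=85):
    """min-area rectangle of points in a z band: centre, sides, yaw of tin +x (flat->curved)"""
    m=(np.hypot(W[...,0]-xy[0],W[...,1]-xy[1])<rad)&(W[...,2]>zlo)&(W[...,2]<zhi)
    n,l,st,_=cv2.connectedComponentsWithStats(cv2.dilate(m.astype(np.uint8),np.ones((3,3))))
    m&=l==1+np.argmax(st[1:,4])
    p=W[m][:,:2].astype(np.float32);h=cv2.convexHull(p)
    c,s,a=cv2.minAreaRect(h);a=np.radians(a)
    ax=np.array([np.cos(a),np.sin(a)])
    if s[0]>s[1]: ax=np.array([-ax[1],ax[0]])
    M=cv2.moments(h);g=np.array([M["m10"],M["m01"]])/M["m00"]
    if (g-c)@ax>0: ax=-ax
    return np.round(c,1),np.round(sorted(s),1),round(float(np.degrees(np.arctan2(ax[1],ax[0]))),1),len(p),round(float(np.median(W[m][:,2])),1)
E
python3 - <<'E'
from h import *
for c in("top","side"):
    W=cloud(np.load(f"{c}0.npy"),optics.camera_params(c))
    print(c,"deep",rect(W,(548,-305),55,85),"shallow",rect(W,(560,292),32,55),"kerb",rect(W,(581,6),22,40),"base",rect(W,(581,6),10,40,120))
print(optics.camera_params("wrist"),r.sense()["time"])
E
```

```text
top deep (array([ 552.5, -300.1]), array([ 55.3, 131. ]), 23.0, 146, 69.3) shallow (array([562.1, 289.4]), array([ 53.9, 129.5]), 0.3, 137, 44.2) kerb (array([585.6,  14.9]), array([ 91.6, 147.7]), 3.6, 251, 25.6) base (array([577.9,  11. ]), array([120.2, 205.5]), -177.0, 1954, 16.6)
side deep (array([ 548. , -301.4]), array([ 58.1, 130.1]), 23.5, 989, 64.1) shallow (array([558.9, 289.4]), array([ 57.4, 137.6]), 1.4, 263, 39.0) kerb (array([581.9,  18.7]), array([ 59.5, 143.6]), 2.3, 241, 25.3) base (array([581.4,  13. ]), array([105.6, 204.8]), 2.8, 2214, 14.4)
{'camera_matrix': array([[348.69956298,   0.        , 321.23058316],
       [  0.        , 348.69956298, 238.25986209],
       [  0.        ,   0.        ,   1.        ]]), 'eye': array([116.49364046, 592.96308688, 374.02868431]), 'orientation': array([1.64972510e+02, 5.48480711e-02, 7.26422068e+01])} 0.8
```

```bash
cat >> h.py <<'E'
def plan(x,y,z,yaw,step=40):
    """turn first (rows at <=8 deg), then straight shift: prints total turn, then shift in tool axes after the turn"""
    s=r.sense();p=np.array(s["tool_pos"]);Rt=R.from_euler("xyz",s["tcp_rot"],degrees=True)
    dpsi=(yaw-s["tcp_rot"][2]+180)%360-180
    dpsi=(dpsi+90)%180-90
    Rn=Rt*R.from_euler("z",-dpsi,degrees=True)
    d=Rn.inv().apply(np.array([x,y,z])-p)
    n=int(np.ceil(np.linalg.norm(d)/step))
    print("at",np.round(p,1),np.round(s["tcp_rot"],1),"turn",round(-dpsi,2),"then shift",np.round(d,1),"rows",n,"each",np.round(d/max(n,1),1),"j6",round(s["joint_pos"][5]),"t",s["time"])
E
python3 -c "
from h import *
plan(582,100,230,3)"
```

```text
at [178.9 572.7 231.3] [-180.    -0.    72.7] turn 69.65 then shift [377.8 493.2   1.3] rows 16 each [23.6 30.8  0.1] j6 -5 t 0.8
```

```bash
python3 -m pendant '[[1,0,0,0,7.74],[1,0,0,0,7.74],[1,0,0,0,7.74],[1,0,0,0,7.74],[1,0,0,0,7.74],[1,0,0,0,7.74],[1,0,0,0,7.74],[1,0,0,0,7.74],[1,0,0,0,7.74]]' && python3 -m pendant '[[1,24,31,0,0],[1,24,31,0,0],[1,24,31,0,0],[1,24,31,0,0],[1,24,31,0,0],[1,24,31,0,0],[1,24,31,0,0],[1,24,31,0,0]]' && python3 -m pendant '[[1,24,33,0,0],[1,24,33,0,0],[1,24,33,0,0],[1,24,33,0,0],[1,24,33,0,0],[1,24,33,0,0],[1,24,33,0,0],[1,20,33,0,0],[1,0,0,0,0]]' && python3 - <<'E'
from h import *
cp=optics.camera_params("wrist");p,d=optics.snapshot("wrist");cv2.imwrite("pics/w_seat.png",p);np.save("w_seat.npy",d)
W=cloud(d,cp);print("kerb",rect(W,(582,16),21,40),rect(W,(582,16),24,40),"base",rect(W,(582,16),10,40,120))
plan(550,-300,180,23.3)
E
```

```text
time: 1.7
tool_pos: [178.9, 572.7, 231.3]
tcp_rot: [-180.0, 0.0, 2.7]
ft_force: [-0.3, -0.7, 0.3]
finger_gap: 85.1
time: 2.5
tool_pos: [384.4, 333.8, 231.5]
tcp_rot: [-180.0, -0.0, 3.0]
ft_force: [-0.1, 0.4, 0.1]
finger_gap: 85.2
time: 3.4
tool_pos: [587.0, 77.0, 231.0]
tcp_rot: [179.9, -0.0, 2.7]
ft_force: [-1.2, 0.3, 0.4]
finger_gap: 85.3
kerb (array([584.2,  16.8]), array([ 57.6, 130.8]), 2.8, 1467, 27.8) (array([584.2,  16.7]), array([ 57.6, 130.6]), 2.8, 1369, 27.9) base (array([584.4,  16.8]), array([104.1, 199.1]), 3.0, 16444, 16.0)
at [585.9  79.1 231. ] [180.    0.    2.8] turn -20.51 then shift [-182.9  333.9   51.1] rows 10 each [-18.3  33.4   5.1] j6 0 t 3.45
```

View pics/w_seat.png

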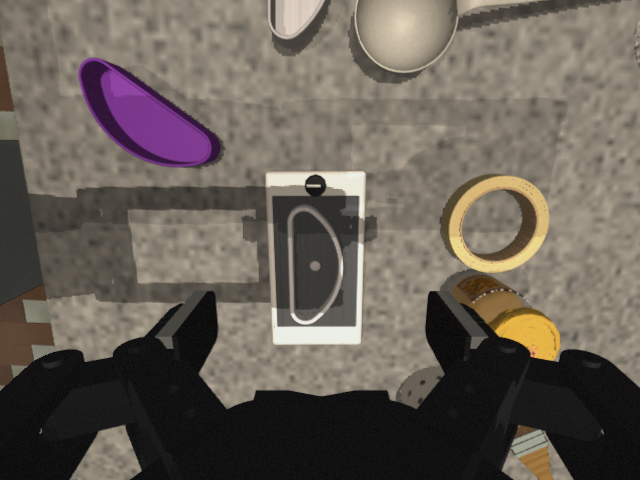

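The seat is at (584.2, 16.8) with a yaw of 2.9°. In the picture the half-moon is at (315,265), curved side to the right (+x).

```bash
python3 -m pendant '[[1,0,0,0,-6.84],[1,0,0,0,-6.84],[1,0,0,0,-6.84]]' && python3 -m pendant '[[1,-22.9,34.2,4,0],[1,-22.9,34.2,4,0],[1,-22.9,34.2,4,0],[1,-22.9,34.2,4,0],[1,-22.9,34.2,4,0],[1,-22.9,34.2,4,0],[1,-22.9,34.2,4,0],[1,-22.9,34.2,4,0],[1,0,0,0,0],[1,0,0,0,0]]' && python3 - <<'E'
from h import *
cp=optics.camera_params("wrist");p,d=optics.snapshot("wrist");cv2.imwrite("pics/w_deep.png",p);np.save("w_deep.npy",d)
W=cloud(d,cp)
for lo in(55,60,66):print(rect(W,(550,-300),lo,85))
c,_,yaw,_,_=rect(W,(550,-300),60,85);plan(c[0],c[1],36,yaw)
E
```

```text
time: 3.75
tool_pos: [584.6, 82.3, 231.3]
tcp_rot: [-180.0, 0.0, 23.8]
ft_force: [-1.1, -0.2, 0.2]
finger_gap: 85.7
time: 4.75
tool_pos: [526.0, -242.4, 199.2]
tcp_rot: [-180.0, -0.0, 23.4]
ft_force: [-0.3, 0.0, -0.3]
finger_gap: 84.9
(array([ 551.3, -298.3]), array([ 55.7, 129.8]), 22.9, 2214, 70.8)
(array([ 551.3, -298.3]), array([ 55.7, 129.8]), 22.9, 1916, 71.1)
(array([ 551.3, -298.3]), array([ 55.7, 129.8]), 22.9, 1511, 71.5)
at [ 526.4 -241.7  199.4] [-180.    -0.    23.5] turn 0.62 then shift [  0.8  62.  163.3] rows 5 each [ 0.2 12.4 32.7] j6 -53 t 4.8
```

View pics/w_deep.png

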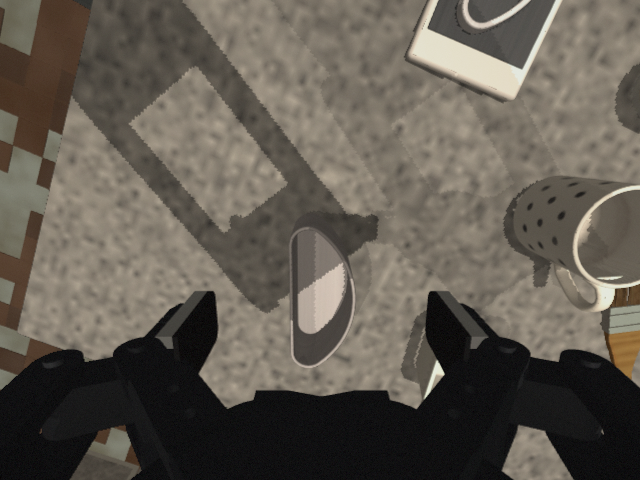

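The deep tin is at image (320,295): centre (551.3, -298.3), yaw 22.9°, and the fitted size matches. Descending to grip it.

```bash
python3 -m pendant '[[1,0.4,31,30,0.6],[1,0.4,31,40,0],[1,0,0,30,0],[1,0,0,30,0],[1,0,0,25,0],[1,0,0,16,0],[1,0,0,0,0],[1,0,0,0,0]]' && python3 -c "
from h import *
plan(551.3,-298.3,28,22.9)"; python3 -m pendant '[[0,0,0,0,0],[0,0,0,0,0],[0,0,0,0,0],[0,0,0,0,0],[0,0,0,0,0],[0,0,0,0,0],[0,0,0,0,0],[0,0,0,0,0]]' 60
```

```text
time: 5.6
tool_pos: [552.1, -298.4, 29.7]
tcp_rot: [180.0, -0.0, 23.0]
ft_force: [0.2, -0.6, 0.5]
finger_gap: 85.6
at [ 552.1 -298.4   29.7] [180.  -0.  23.] turn 0.08 then shift [-0.7 -0.4  1.7] rows 1 each [-0.7 -0.4  1.7] j6 -56 t 5.6
time: 6.4
tool_pos: [552.3, -299.9, 31.0]
tcp_rot: [179.9, -0.1, 22.9]
ft_force: [-1.7, 0.5, 6.4]
finger_gap: 54.7
```

```bash
python3 -m pendant '[[0,0,0,-10,0],[0,0,0,-30,0],[0,0,0,-40,0],[0,0,0,-10,0],[0,0,0,0,0],[0,0,0,0,0]]' && python3 - <<'E'
from h import *
cp=optics.camera_params("wrist");s=r.sense();p,d=optics.snapshot("wrist");cv2.imwrite("pics/w_lift.png",p)
W=cloud(d,cp)
t=s["tool_pos"];print(t,s["tcp_rot"],s["ft_force"],s["finger_gap"])
for lo,hi in((155,175),(150,180),(120,180)):print(rect(W,t[:2],lo,hi))
plan(584.2,16.8,t[2],2.9)
E
```

```text
time: 7.0
tool_pos: [550.5, -298.6, 117.3]
tcp_rot: [-179.9, 0.1, 22.9]
ft_force: [-1.1, -0.3, -3.8]
finger_gap: 54.5
[ 550.51883809 -298.60387373  117.3044949 ] [-1.79915384e+02  5.66683814e-02  2.29078108e+01] [-1.05114314 -0.27305185 -3.84767918] 54.50562434608919
(array([ 548.1, -292. ]), array([ 87.6, 102.1]), -103.7, 12449, 159.2)
(array([ 550.7, -295.4]), array([ 92.2, 109.5]), -104.3, 21301, 171.1)
(array([ 548.8, -298.9]), array([ 97.5, 109.6]), -106.1, 28502, 158.9)
at [ 550.  -298.2  116.3] [-1.798e+02  1.000e-01  2.290e+01] turn 20.01 then shift [  50.1 -312.9   -0.5] rows 8 each [  6.3 -39.1  -0.1] j6 -56 t 7.05
```

View pics/w_lift.png

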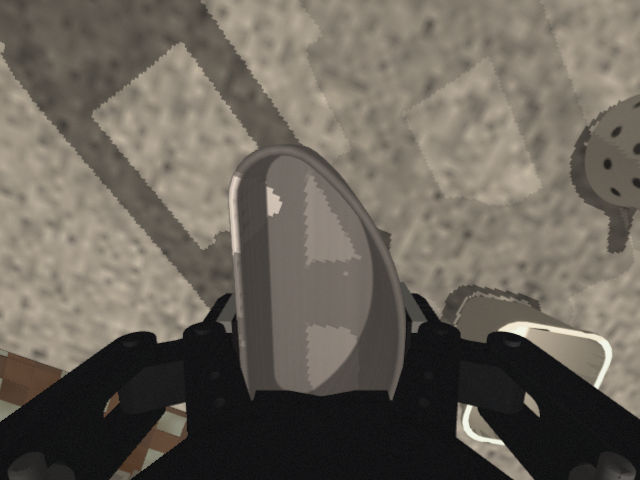

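```bash
cat >> h.py <<'E'
def held(zr):
    """rim of the held tin in tool axes: flat-wall yaw, far end, tilt"""
    cp=optics.camera_params("wrist");s=r.sense();_,d=optics.snapshot("wrist")
    W=cloud(d,cp);T=R.from_euler("xyz",s["tcp_rot"],degrees=True).inv().apply((W-s["tool_pos"]).reshape(-1,3))
    T=T[np.isfinite(T[:,0])];T=T[(abs(T[:,0])<34)&(T[:,1]>-80)&(T[:,1]<-8)]
    top=[]
    for y in range(-68,-10,4):
        for side in(-1,1):
            q=T[(abs(T[:,1]-y)<2)&(side*T[:,0]>0)]
            q=q[q[:,2]>zr-15]
            if len(q)<5: continue
            z0=np.percentile(q[:,2],3);e=q[q[:,2]<z0+5]
            top.append((y,side,round(z0,1),round((side*e[:,0]).max()*side,1)))
    t=np.array(top);print("rim rows (y,side,z,x):\n",t.tolist())
    q=T[(T[:,2]<zr+6)&(T[:,2]>zr-10)];print("far end y",np.percentile(q[:,1],[0,.5,2]).round(1))
    f=t[(t[:,1]<0)&(t[:,0]>-54)];print("flat: dx/dy deg",np.degrees(np.polyfit(f[:,0],f[:,3],1)[0]).round(2),"tilt deg (z vs y)",np.degrees(np.polyfit(t[:,0],t[:,2],1)[0]).round(2))
E
python3 -c "
from h import *
held(-43)"
```

```text
rim rows (y,side,z,x):
 [[-68.0, -1.0, -40.2, -13.8], [-68.0, 1.0, 115.2, 33.8], [-64.0, -1.0, -42.2, -21.7], [-64.0, 1.0, 115.0, 33.9], [-60.0, -1.0, -41.9, -24.9], [-60.0, 1.0, -41.8, 4.2], [-56.0, -1.0, -41.8, -26.7], [-56.0, 1.0, -41.8, 8.0], [-52.0, -1.0, -41.6, -27.2], [-52.0, 1.0, -41.8, 11.4], [-48.0, -1.0, -41.5, -27.3], [-48.0, 1.0, -41.8, 14.1], [-44.0, -1.0, -41.5, -27.4], [-44.0, 1.0, -41.6, 16.9], [-40.0, -1.0, -41.5, -27.4], [-40.0, 1.0, -41.7, 19.3], [-36.0, -1.0, -41.4, -27.4], [-36.0, 1.0, -41.5, 21.3], [-32.0, -1.0, -41.5, -27.3], [-32.0, 1.0, -41.5, 23.0], [-28.0, -1.0, -41.5, -27.2], [-28.0, 1.0, -41.2, 24.3], [-24.0, -1.0, -41.5, -27.1], [-24.0, 1.0, -41.4, 25.8], [-20.0, -1.0, -41.5, -27.4], [-20.0, 1.0, -41.1, 26.8], [-16.0, -1.0, -41.7, -33.9], [-16.0, 1.0, -41.3, 34.0], [-12.0, -1.0, -57.3, -34.0], [-12.0, 1.0, -57.0, 34.0]]
far end y [-66.3 -65.7 -65.2]
flat: dx/dy deg -7.76 tilt deg (z vs y) -57.52
```

```bash
python3 -m pendant '[[0,0,0,0,6.67],[0,0,0,0,6.67],[0,0,0,0,6.67]]' && python3 -m pendant '[[0,6.3,-39,0,0],[0,6.3,-39,0,0],[0,6.3,-39,0,0],[0,6.3,-39,0,0],[0,6.3,-39,0,0],[0,6.3,-39,0,0],[0,6.3,-39,0,0],[0,6,-39,0,0],[0,0,0,0,0],[0,0,0,0,0]]' && python3 -c "
from h import *
for i in range(3): plan(583.8,16.1,46.4,2.9); optics.snapshot('wrist')
held(-43)" | grep -v rim
```

```text
time: 7.4
tool_pos: [550.0, -298.3, 116.2]
tcp_rot: [-179.9, 0.2, 2.6]
ft_force: [0.7, -0.6, -3.8]
finger_gap: 55.1
time: 8.4
tool_pos: [584.3, 16.0, 116.8]
tcp_rot: [-180.0, 0.2, 3.0]
ft_force: [0.6, -0.2, -3.4]
finger_gap: 54.8
at [584.3  16.  116.8] [-180.     0.2    3. ] turn 0.14 then shift [-0.3 -0.1 70.4] rows 2 each [-0.1 -0.  35.2] j6 -6 t 8.4
at [584.5  15.  117.1] [180.    0.2   3. ] turn 0.05 then shift [-0.4 -1.1 70.7] rows 2 each [-0.2 -0.6 35.3] j6 -6 t 8.45
at [584.7  14.4 117.4] [1.8e+02 1.0e-01 2.9e+00] turn -0.01 then shift [-0.6 -1.8 71. ] rows 2 each [-0.3 -0.9 35.5] j6 -6 t 8.5
 [[-68.0, -1.0, -40.4, -13.6], [-68.0, 1.0, 100.3, 34.0], [-64.0, -1.0, -42.2, -21.9], [-64.0, 1.0, 100.1, 33.9], [-60.0, -1.0, -42.0, -25.3], [-60.0, 1.0, -41.6, 4.0], [-56.0, -1.0, -41.7, -26.6], [-56.0, 1.0, -41.9, 7.9], [-52.0, -1.0, -41.5, -27.6], [-52.0, 1.0, -41.7, 11.5], [-48.0, -1.0, -41.5, -27.3], [-48.0, 1.0, -41.7, 14.3], [-44.0, -1.0, -41.5, -27.4], [-44.0, 1.0, -41.5, 16.7], [-40.0, -1.0, -41.6, -27.5], [-40.0, 1.0, -41.7, 19.2], [-36.0, -1.0, -41.6, -27.3], [-36.0, 1.0, -41.6, 21.2], [-32.0, -1.0, -41.5, -27.6], [-32.0, 1.0, -41.4, 22.8], [-28.0, -1.0, -41.4, -27.4], [-28.0, 1.0, -41.3, 24.1], [-24.0, -1.0, -41.5, -27.4], [-24.0, 1.0, -41.2, 25.5], [-20.0, -1.0, -41.6, -27.3], [-20.0, 1.0, -41.3, 26.5], [-16.0, -1.0, -42.2, -34.0], [-16.0, 1.0, -41.4, 33.9], [-12.0, -1.0, -57.1, -34.0], [-12.0, 1.0, -57.2, 34.0]]
far end y [-66.1 -65.9 -65.2]
flat: dx/dy deg -7.6 tilt deg (z vs y) -52.68
```

```bash
python3 -m pendant '[[0,-0.4,-1,0,0],[0,0,0,30,0],[0,0,0,20,0],[0,0,0,8,0],[0,0,0,4,0],[0,0,0,0,0]]' && python3 -m pendant '[[0,0,0,3,0],[0,0,0,2,0],[0,0,0,2,0],[0,0,0,0,0],[0,0,0,0,0]]'
```

```text
time: 9.2
tool_pos: [585.2, 15.8, 57.0]
tcp_rot: [180.0, -0.0, 2.9]
ft_force: [0.6, -0.4, -3.5]
finger_gap: 55.0
time: 9.7
tool_pos: [585.1, 16.1, 50.0]
tcp_rot: [180.0, -0.0, 2.9]
ft_force: [-0.3, -0.3, -3.6]
finger_gap: 55.0
```

```bash
python3 -m pendant '[[0,-0.6,0,2,0],[0,0,0,1,0],[0,0,0,1,0],[0,0,0,0,0],[0,0,0,0,0]]'; python3 -m pendant '[[0,0,0,1,0],[0,0,0,0,0],[0,0,0,0,0]]'
```

```text
time: 10.2
tool_pos: [584.7, 16.1, 47.1]
tcp_rot: [180.0, -0.0, 2.9]
ft_force: [-5.8, 0.7, 8.3]
finger_gap: 55.2
time: 10.5
tool_pos: [584.7, 16.1, 47.0]
tcp_rot: [180.0, -0.0, 2.9]
ft_force: [-9.6, 1.4, 16.4]
finger_gap: 54.6
```

```bash
python3 -m pendant '[[0,-1,0,-0.5,0],[0,0,0,0,0]]'; python3 -m pendant '[[0.3,0,0,0,0],[1,0,0,0,0],[1,0,0,0,0],[1,0,0,0,0],[1,0,0,-20,0],[1,0,0,-40,0],[1,0,0,-40,0],[1,0,-35,-30,0],[1,0,-20,0,0],[1,0,0,0,0]]' && python3 - <<'E'
from h import *
cp=optics.camera_params("wrist");p,d=optics.snapshot("wrist");cv2.imwrite("pics/w_placed.png",p)
W=cloud(d,cp)
for lo in(75,82,86):print(rect(W,(584,16.8),lo,100))
print("base",rect(W,(582,16),10,40,120))
plan(575,350,195,2)
E
```

```text
time: 10.7
tool_pos: [584.5, 16.1, 47.0]
tcp_rot: [180.0, -0.1, 2.9]
ft_force: [-2.7, 1.1, 8.5]
finger_gap: 55.1
time: 11.7
tool_pos: [581.4, 73.2, 176.9]
tcp_rot: [-180.0, -0.2, 3.0]
ft_force: [-0.8, -0.4, -0.9]
finger_gap: 85.3
(array([584.6,  17.9]), array([ 55.8, 129.8]), 3.0, 2696, 87.1)
(array([584.6,  17.9]), array([ 55.8, 129.6]), 3.0, 2035, 87.6)
(array([584.6,  17.8]), array([ 55.8, 129.5]), 3.0, 1620, 87.8)
base (array([584.5,  16.9]), array([104.2, 199. ]), 3.0, 12112, 15.7)
at [580.7  71.9 175.6] [180.  -0.   3.] turn 1.01 then shift [   4.  -278.2  -19.5] rows 7 each [  0.6 -39.7  -2.8] j6 -1 t 11.75
```

View pics/w_placed.png

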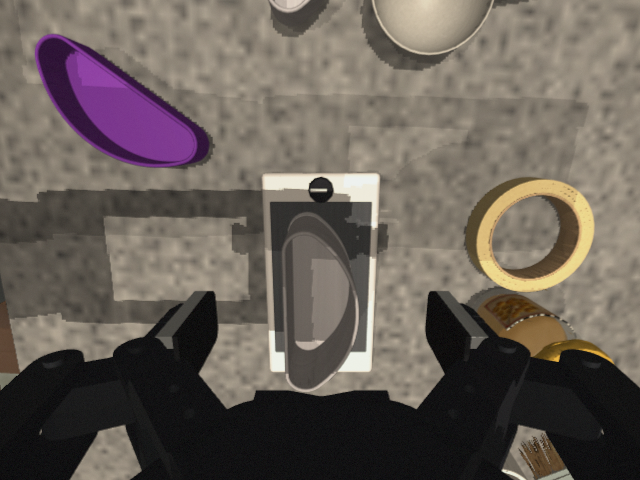

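The deep tin's rim is at z = 88, centre (584.6, 17.9), yaw 3.0°. It appears at (320,300), fully down inside the kerb. Now the shallow tin.

```bash
python3 -m pendant '[[0.85,0.6,-39.7,-3,1],[0.85,0.6,-39.7,-3,0],[0.85,0.6,-39.7,-3,0],[0.85,0.6,-39.7,-3,0],[0.85,0.6,-39.7,-3,0],[0.85,0.6,-39.7,-3,0],[0.85,0.6,-39.7,-3,0],[0.85,0,0,0,0],[0.85,0,0,0,0]]' && python3 - <<'E'
from h import *
cp=optics.camera_params("wrist");p,d=optics.snapshot("wrist");cv2.imwrite("pics/w_sh.png",p)
W=cloud(d,cp)
for lo in(33,38,42):print(rect(W,(561,289.4),lo,53,72))
c,_,yaw,_,_=rect(W,(561,289.4),38,53,72)
m=(abs(W[...,0]-640)<80)&(abs(W[...,1]-c[1])<14)&(W[...,0]>c[0]+31)&(W[...,2]>15);print("near +x in finger lane:",np.nanmin(W[m],0) if m.any() else None)
plan(c[0],c[1],20,yaw)
E
```

```text
time: 12.65
tool_pos: [574.6, 348.5, 194.7]
tcp_rot: [179.9, 0.1, 2.0]
ft_force: [-0.5, 0.1, -0.0]
finger_gap: 72.5
(array([561.7, 292.1]), array([ 55.8, 129.5]), 0.9, 1734, 45.1)
(array([561.7, 292.1]), array([ 55.8, 129.5]), 0.9, 1468, 45.5)
(array([561.7, 291.9]), array([ 55.8, 129.3]), 0.9, 1217, 45.7)
near +x in finger lane: [617.58942684 278.10986944  15.00594059]
at [574.9 347.6 194.8] [1.799e+02 1.000e-01 1.900e+00] turn 0.99 then shift [-13.7  55.  174.9] rows 5 each [-2.7 11.  35. ] j6 25 t 12.7
```

View pics/w_sh.png

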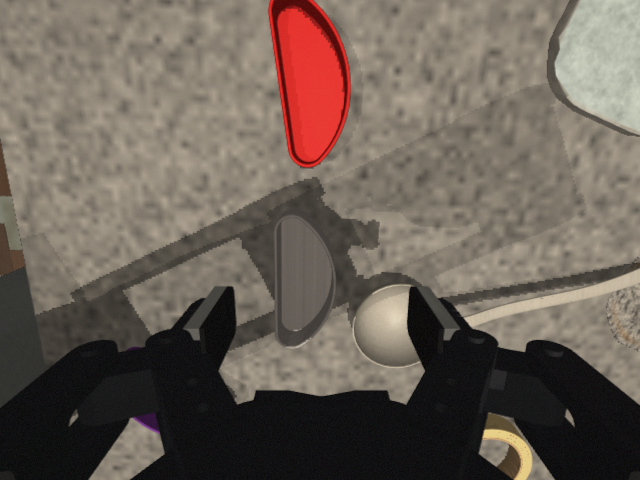

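The grey shallow tin is at (303,280), with the red look-alike at (312,80) well clear. The ladle bowl at (395,325) is close on the +x side, so I'll approach with narrowed fingers.

```bash
python3 -m pendant '[[0.78,-6.8,27.5,30,1],[0.78,-6.9,27.5,40,0],[0.78,0,0,20,0],[0.78,0,0,0,0],[0.78,0,0,0,0]]' && python3 -c "
from h import *
plan(561.7,292.1,20,0.9);optics.snapshot('wrist');plan(561.7,292.1,20,0.9)"
```

```text
time: 13.2
tool_pos: [563.1, 292.3, 106.7]
tcp_rot: [180.0, 0.0, 0.8]
ft_force: [0.1, 0.7, 1.4]
finger_gap: 66.6
at [563.1 292.3 106.7] [180.    0.    0.8] turn -0.09 then shift [-1.4  0.2 86.7] rows 3 each [-0.5  0.1 28.9] j6 22 t 13.2
at [564.  293.2 108.1] [-1.8e+02 -1.0e-01  8.0e-01] turn -0.05 then shift [-2.5  1.1 88.1] rows 3 each [-0.8  0.4 29.4] j6 22 t 13.25
```

```bash
python3 -m pendant '[[0.78,-1.5,0.3,20,0],[0.78,0,0,25,0],[0.78,0,0,20,0],[0.78,0,0,14,0],[0.78,0,0,6,0],[0.78,0,0,0,0],[0.78,0,0,0,0]]' && python3 -c "
from h import *
plan(561.7,292.1,20,0.9)"
```

```text
time: 13.95
tool_pos: [562.1, 293.6, 22.7]
tcp_rot: [-180.0, -0.1, 0.9]
ft_force: [0.8, -0.7, 0.0]
finger_gap: 66.5
at [562.1 293.6  22.7] [-1.8e+02 -1.0e-01  9.0e-01] turn 0.01 then shift [-0.4  1.5  2.7] rows 1 each [-0.4  1.5  2.7] j6 22 t 13.95
```

```bash
python3 -m pendant '[[0.78,-0.3,0.8,1.5,0],[0.78,0,0,0,0],[0,0,0,0,0],[0,0,0,0,0],[0,0,0,0,0],[0,0,0,0,0],[0,0,0,0,0],[0,0,0,0,0]]' 60 && python3 -m pendant '[[0,0,0,-10,0],[0,0,0,-30,0],[0,0,0,-40,0],[0,0,0,-40,0],[0,0,0,-20,0],[0,0,0,0,0],[0,0,0,0,0]]' && python3 -c "
from h import *
held(-25);plan(584.6,17.9,150,3.0)"
```

```text
time: 14.75
tool_pos: [561.5, 292.6, 20.8]
tcp_rot: [-180.0, -0.1, 0.9]
ft_force: [-1.5, -0.9, 5.7]
finger_gap: 54.3
time: 15.45
tool_pos: [560.5, 292.2, 159.1]
tcp_rot: [180.0, 0.0, 0.9]
ft_force: [-0.6, -0.9, -3.6]
finger_gap: 54.5
rim rows (y,side,z,x):
 [[-68.0, -1.0, 157.5, -33.7], [-68.0, 1.0, 157.5, 34.0], [-64.0, -1.0, -26.1, -18.8], [-64.0, 1.0, 157.6, 33.3], [-60.0, -1.0, -26.1, -23.4], [-60.0, 1.0, -24.8, 2.2], [-56.0, -1.0, -25.7, -25.4], [-56.0, 1.0, -25.7, 6.4], [-52.0, -1.0, -25.4, -26.6], [-52.0, 1.0, -26.1, 9.7], [-48.0, -1.0, -25.6, -26.9], [-48.0, 1.0, -25.8, 12.8], [-44.0, -1.0, -25.5, -27.2], [-44.0, 1.0, -25.6, 15.4], [-40.0, -1.0, -25.5, -27.3], [-40.0, 1.0, -25.6, 18.0], [-36.0, -1.0, -25.4, -27.2], [-36.0, 1.0, -25.6, 20.3], [-32.0, -1.0, -25.5, -27.2], [-32.0, 1.0, -25.6, 22.2], [-28.0, -1.0, -25.4, -27.3], [-28.0, 1.0, -25.3, 23.8], [-24.0, -1.0, -25.6, -27.5], [-24.0, 1.0, -25.5, 25.1], [-20.0, -1.0, -25.4, -27.2], [-20.0, 1.0, -25.5, 26.2], [-16.0, -1.0, -25.3, -27.4], [-16.0, 1.0, -25.5, 27.1], [-12.0, -1.0, -38.7, -33.5], [-12.0, 1.0, -38.9, 34.0]]
far end y [-64.2 -63.9 -63.3]
flat: dx/dy deg -4.82 tilt deg (z vs y) -98.16
at [559.7 291.8 157.6] [179.9   0.2   0.9] turn -2.1 then shift [ 10.6 274.9   7.9] rows 7 each [ 1.5 39.3  1.1] j6 22 t 15.5
```

```bash
python3 -m pendant '[[0,1.5,39.1,0,-2.1],[0,1.5,39.1,0,0],[0,1.5,39.1,0,0],[0,1.5,39.1,0,0],[0,1.5,39.1,0,0],[0,1.5,39.1,0,0],[0,1.5,39.1,0,0],[0,0,0,10,0],[0,0,0,0,0],[0,0,0,0,0]]' && python3 -c "
from h import *
for i in range(5): plan(584.1,19,92.5,3.0);optics.snapshot('wrist')"
```

```text
time: 16.5
tool_pos: [582.7, 20.2, 147.6]
tcp_rot: [-180.0, 0.2, 3.0]
ft_force: [-0.3, 0.6, -2.5]
finger_gap: 54.3
at [582.7  20.2 147.6] [-180.     0.2    3. ] turn 0.02 then shift [ 1.5  1.3 55.1] rows 2 each [ 0.8  0.7 27.5] j6 -6 t 16.5
at [583.3  20.5 148.4] [-1.8e+02  1.0e-01  3.1e+00] turn 0.06 then shift [ 0.9  1.6 55.9] rows 2 each [ 0.4  0.8 28. ] j6 -6 t 16.55
at [583.7  20.7 149.1] [-1.8e+02  1.0e-01  3.1e+00] turn 0.08 then shift [ 0.4  1.7 56.6] rows 2 each [ 0.2  0.9 28.3] j6 -6 t 16.6
at [584.   20.6 149.5] [-180.     0.     3.1] turn 0.09 then shift [ 0.   1.6 57. ] rows 2 each [ 0.   0.8 28.5] j6 -6 t 16.65
at [584.2  20.6 149.8] [-180.     0.     3.1] turn 0.09 then shift [-0.2  1.6 57.3] rows 2 each [-0.1  0.8 28.7] j6 -6 t 16.7
```

```bash
python3 -m pendant '[[0,-0.2,1.6,15,0],[0,0,0,15,0],[0,0,0,8,0],[0,0,0,0,0],[0,0,0,0,0],[0,0,0,0,0],[0,0,0,0,0]]' && python3 -c "
from h import *
for i in range(2): plan(584.1,19,92.5,3.0);optics.snapshot('wrist')"
```

```text
time: 17.45
tool_pos: [584.7, 17.8, 112.6]
tcp_rot: [180.0, -0.1, 3.0]
ft_force: [-0.1, -0.3, -2.5]
finger_gap: 54.0
at [584.7  17.8 112.6] [ 1.8e+02 -1.0e-01  3.0e+00] turn -0.0 then shift [-0.5 -1.3 20.1] rows 1 each [-0.5 -1.3 20.1] j6 -6 t 17.45
at [584.6  17.8 112.5] [ 1.8e+02 -1.0e-01  3.0e+00] turn -0.0 then shift [-0.5 -1.2 20. ] rows 1 each [-0.5 -1.2 20. ] j6 -6 t 17.5
```

```bash
python3 -m pendant '[[0,-0.4,-1.1,5,0],[0,0,0,4,0],[0,0,0,4,0],[0,0,0,0,0],[0,0,0,0,0],[0,0,0,0,0]]' && python3 -m pendant '[[0,0,0,3,0],[0,0,0,1,0],[0,0,0,1,0],[0,0,0,0,0],[0,0,0,0,0],[0,0,0,0,0]]'
```

```text
time: 18.15
tool_pos: [583.8, 18.9, 98.9]
tcp_rot: [180.0, -0.0, 3.0]
ft_force: [-0.2, 1.5, -2.4]
finger_gap: 54.1
time: 18.75
tool_pos: [583.7, 18.9, 93.8]
tcp_rot: [180.0, -0.0, 3.0]
ft_force: [-0.4, -0.3, -2.5]
finger_gap: 54.2
```

```bash
python3 -m pendant '[[0,0,0,1,0],[0,0,0,0.7,0],[0,0,0,0,0],[0,0,0,0,0]]'
```

```text
time: 19.15
tool_pos: [583.9, 18.9, 92.8]
tcp_rot: [180.0, -0.0, 3.0]
ft_force: [-3.4, 0.4, 5.3]
finger_gap: 54.1
```

```bash
python3 -m pendant '[[0.3,0,0,0,0],[1,0,0,0,0],[1,0,0,0,0],[1,0,0,0,0],[1,0,0,-20,0],[1,0,0,-40,0],[1,0,0,-40,0],[1,0,-35,-30,0],[1,0,-20,0,0],[1,0,0,0,0]]' && python3 -m pendant '[[1,0,0,0,0],[1,0,0,0,0],[1,0,0,0,0]]' && python3 - <<'E'
from h import *
cp=optics.camera_params("wrist");p,d=optics.snapshot("wrist");cv2.imwrite("pics/w_fin.png",p)
W=cloud(d,cp)
for lo in(108,112,115):print("wrist",rect(W,(584,16.8),lo,130))
m=(np.hypot(W[...,0]-584,W[...,1]-17)<80)&(W[...,2]>110)&(W[...,2]<130)
q=W[m]
for a,b in((-50,-17),(-17,17),(17,50)):
  for s in(-1,1):
    k=q[(q[:,1]-17>a)&(q[:,1]-17<b)&(s*(q[:,0]-584)>0)];print(a,s,np.percentile(k[:,2],90).round(1) if len(k) else None)
print("base",rect(W,(582,16),10,40,120))
p,d=optics.snapshot("side");W=cloud(d,optics.camera_params("side"));print("side",rect(W,(584,16.8),108,130))
cv2.imwrite("pics/s_fin.png",cv2.resize(p[180:400,220:500],None,fx=2.5,fy=2.5))
for q in("mug","small_tub","honey_jar"):print(q,optics.search_frame("side",q)[:2])
E
```

```text
time: 20.15
tool_pos: [581.4, 76.2, 223.7]
tcp_rot: [-180.0, -0.2, 3.1]
ft_force: [0.5, 0.2, -1.4]
finger_gap: 85.6
time: 20.45
tool_pos: [580.4, 73.0, 221.1]
tcp_rot: [180.0, 0.1, 3.0]
ft_force: [-0.3, 0.1, 0.5]
finger_gap: 85.6
wrist (array([584. ,  18.7]), array([ 55.4, 128.8]), 2.5, 2155, 117.3)
wrist (array([584. ,  18.7]), array([ 55.4, 128.8]), 2.5, 1823, 117.6)
wrist (array([584. ,  18.7]), array([ 55.4, 128.8]), 2.5, 1556, 117.7)
-50 -1 118.7
-50 1 118.4
-17 -1 118.7
-17 1 118.6
17 -1 118.8
17 1 118.6
base (array([584.3,  16.8]), array([104.2, 197.7]), -177.1, 8849, 15.7)
side (array([581.6,  16.2]), array([ 57.2, 134.8]), 1.8, 300, 113.2)
mug [{'at': [734.6, -173.7, 58.0], 'score': 0.83}, {'at': [717.6, -324.6, 40.5], 'score': 0.56}]
small_tub [{'at': [715.6, -324.0, 41.7], 'score': 0.56}]
honey_jar [{'at': [748.3, -36.4, 79.4], 'score': 0.69}, {'at': [583.8, 23.6, 100.5], 'score': 0.45}]
```

View pics/s_fin.png

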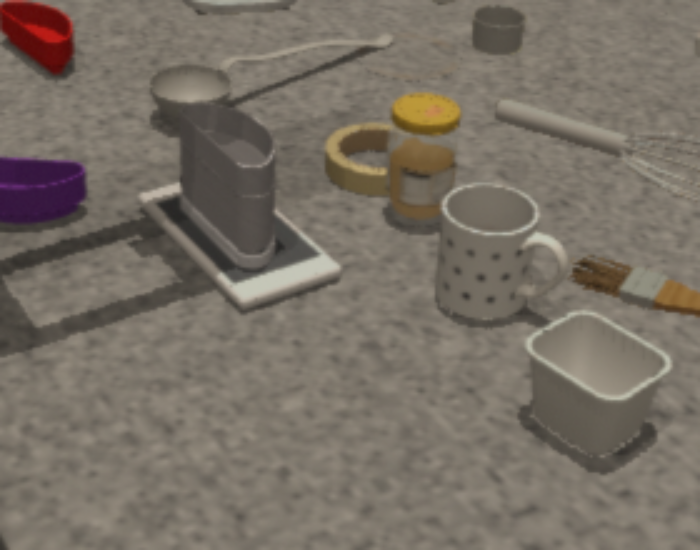

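The shallow tin's rim is level at about z = 118, which is exactly the nested height. The side crop shows the stack flush in the kerb at (228,190), and the mug, tub and jar in place.

```bash
python3 -c "
from bench import hand_in
print(hand_in())"
```

```text
the job is handed in; nothing more can be done
None
```

The deep tin is seated in the kerb with the shallow tin nested in its mouth, and I handed the job in at about 21 s. No verdict was reported.

- **Deep tin:** after release its rim was at about 88 mm (expected 88). Its centre was about 1 mm from the seat middle, and its yaw was 3.0° against 2.9° for the seat. I couldn't see the plunger, so I take it as pressed from the tin's height.
- **Shallow tin:** I used the grey one; the red and purple look-alikes were left alone. Its rim was level at 117.7 to 118.8 mm (expected 118). It was about 1 mm from the deep tin's centre, and its yaw was 2.5°.
- **Everything else:** the mug, tub and jar were within about 4 mm of their first positions, which is the accuracy of the detection. The gripper was open and well clear of the stack.
- **Checks that disagreed:** the coarse side-camera fit put the stack about 2.5 mm off the wrist fit and its rim about 5 mm lower. I trusted the wrist camera, whose fitted outline was the closer match to the real tin. The automatic yaw and tilt lines in my held-tin check were spoiled by stray points, so I read the raw rows instead, and they showed both tins straight.

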